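# Charge a ball dispenser and hold its gate open at the index

## Task

Tip the four steel balls from the scoop into the top of the ball dispenser while its gate is shut, and set the empty scoop back down upright on the table. Then pull the dispenser's spring-loaded gate slide out until its pointer is level with the ridge of the index clip, so that all the balls drop into the pan below, and keep holding it there: the program finishes while still holding the slide at the mark. Leave the vial, marker, dish, crimping tool and mug where they are.

Things in the scene. Friction and masses are not known exactly. Their poses are not given: they have to be found in the camera images.
- dispenser: Fixed metal ball dispenser, gate slide pulled from its -x (front) side. Origin: centre of underside on the table, z up. Hopper box 130 x 130 mm, open mouth 120 x 120 mm centred over the origin, rim 154 mm up; inside, steep slopes lead to a throat (44 mm in x, 54 in y) shut by the gate blade (top at z = 88 mm). Base 150 x 140 mm. Two guide rails run forward under the box to x = -185 mm, z 79 to 91 mm.
- pan (a point): Centre of the inner floor (9 mm up) of the open pan fixed under the throat, 106 x 100 mm inside, walls up to 34 mm; it catches the balls.
- gate (a joint): Travel of the gate slide, m: 0 shut (start), grows as it is pulled out along the dispenser's -x, stop at 0.080. A spring always pulls it shut (4 N at 0, about 9 N at 0.060), so it stays out only while held. The throat is quite clear from 0.048 on.
- gate_grip (a point): Point at which to take the slide's upright black grip, 148 mm up and, gate shut, 100 mm in front of the dispenser's origin (35 mm before the box); moves with the slide, axes as the dispenser's. The grip is a plate 12 mm thick in y, 16 mm either side of this point in x, z 92 to 166 mm; a front flange 34 mm wide, 7 mm thick keeps fingers that straddle the plate from slipping off forward.
- pointer (a point): Tip of the thin dark pointer that sticks out to the left (+y) of the slide, 93 mm above the table and 39 mm to the left of the slide's middle line; same x as the grip point; moves with the slide. Axes as the dispenser's.
- index_clip: Clip fixed on the left guide rail, a dark block 16 x 16 x 14 mm with a thin white ridge across its top; origin at the ridge's inner end, 90 mm up, 39.5 mm left of the slide's middle line, axes as the dispenser's. Its place along the rail varies: the mark lies 50 to 68 mm of travel out, where pointer and clip have the same x in the dispenser's frame.
- scoop: Loose metal scoop, 0.15 kg, 110 (x) x 60 (y) mm, floor 4 mm, side walls 24 mm high. Origin: centre of underside. Pours over its edge at x = +55 mm, whose lip is 2 mm above the floor: keep it level on the way; tipped nose-down, balls roll out from 20 degrees on, surely by 60. Handle: black upright plate 12 mm thick in y, x -57 to +18 mm, z 66 to 94 mm; take it near x = 0, z = 82 mm.
- ball0: Steel ball, 16 mm diameter, 17 g, lying in the scoop at the start; origin at its centre.
- ball1: As ball0.
- ball2: As ball0.
- ball3: As ball0.
- vial: Bystander: small capped glass vial, 21 mm diameter, 44 mm tall, standing; origin under its centre.
- marker: Bystander: lying marker pen, 128 x 15 mm; origin under its centre.
- dish: Bystander: clear round dish, 56 mm diameter, 12 mm high; origin under its centre.
- crimper: Bystander: crimping tool lying flat, 142 x 46 x 13 mm; origin under its centre.
- mug: Bystander: mug with a handle, 78 mm diameter, 93 mm tall; origin under its centre.
Things that resemble listed ones, but are neither listed nor needed, are in the scene too. What is shaped like the scoop but green or orange is not meant.

How it is judged:
By the outcome, as a careful person would: the job done as asked, in the order asked, and still so for the second after the job is handed in, while the arm keeps its last pose, push and grip.
It also fails if it takes over 72 s, if anything falls off the work surface, if the arm or the gripper's body presses on something with over 40 N, if the wrist force passes 120 N, or if a joint passes its speed limit or range.

## Robot

A 6-joint arm with a two-finger parallel gripper is mounted at the origin on a cart in front of the work surface, level with it; the furniture and walls round the work are solid. World frame = base frame: x ahead of the robot, y to its left, z up, the work surface at z = 0. Lengths are in m, angles in rad, forces in N, time in s.
With the tool pointing down it reaches from about 0.375 to 0.975 m from the base axis. Payload 3.8 kg.
Tool frame: the origin (TCP) lies at the very end of the fingers, on their centre line; the grasp point (between the pads) lies 19 mm behind it (manip.grasp_offset is the z of the grasp point in the tool frame, in m); z points along the fingers, y is the line along which they close (so a half turn about z gives the same grasp; the last joint's range is limited). The gripper opens to 88 mm and grips with 3 to 60 N. Pads are 18 mm wide; open, the fingers measure 123 mm over their backs; the gripper's body (75 mm by 187 mm) begins 45 mm behind the grasp point.
Start: joints at [1.188, 0.264, 1.604, -0, 1.274, -0.037], TCP at [0.229, 0.635, 0.239] pointing down, gripper open.
Joint ranges: [-2.63, 2.63], [-0.94, 2.18], [0.31, 2.57], [-1.31, 4.45], [0, 2.66], [-2.55, 2.55]. Speed limits (rad/s): [2.57, 2.57, 3.14, 3.14, 3.14, 3.14].

## Interface

Orientations are given as a rotation vector (axis times angle).
In Python, from station import manip, cams gives the robot as it stands. The module is installed in compiled form; this text tells all that it offers.
- The arm moves only by the tool apply_moves, never from a script. Its argument "deltas" is a list of rows, each a list of 2 entries, a list of its own where there are three numbers: the shift along the world's x, y, z in mm, then the turn, a rotation vector about the world's x, y, z in rad. A call has 1 to 12 rows; each row is the pose to reach, as a shift and turn from the pose commanded when the call began; what a row does not reach only later rows make up. A row lasts 1/8 s, in which the tool goes at most 62.5 mm and 10.7 degrees, less where a joint would pass 70% of its speed; a pose out of reach is approached as far as the arm can. A call with a gripper value outside its range is refused whole. "fingers" is the gripper command: -1 is fully open, 1 is shut, values between are in proportion, set as the call begins (left out, the last holds). The fingers move at their own pace and stop on an object; "squeeze" is the grip in N (left out, the last holds). Time passes only in rows, so rows that repeat a pose let the fingers close. It gives the time, the measured TCP pose, the force, the opening and the grip force at its end, in the units of the state.
- manip.sense(): the state, without advancing time (a new reading comes with each control period).
- cams.camera(name): name is "scene" or "top"; returns a dict with "pixels" (400x640x3 uint8, red, green, blue), "depth" (400x640 float32, m along the optical axis (not along the pixel's ray), 0 where there is no reading), "camera_matrix" (3x3 intrinsics, pixels), "distortion" ([k1, k2, p1, p2, k3] as OpenCV has them; the pictures are not rectified), "eye" and "attitude" of the camera in the world. Camera axes: x right, y up, looking along -z (the intrinsics and any distortion apply to the point x, -y, -z); pixel columns grow to the right and rows downward; lengths in m; the calibration is good to about 2 mm. A picture is of the moment at which its call begins.
- manip.close_job(): hands the job in; it is judged then, once.
The state is a dict: "time_s": time; "qpos": joint angles; "joint_vel": joint speeds; "joint_efforts": joint torques, N m; "eef_pos": TCP position; "ee_rot": TCP orientation; "contact_force": force on the tool from outside, world axes, zero at the start; "ft_torque": the same for the moment, N m; "finger_gap": opening from 0.0 (shut) to 1.0 (fully open); "grasp_force": force on a finger pad.
Only numpy, scipy, OpenCV 4.12 (cv2) and the standard library are available. Lean on these libraries where they do the work, as an engineer would, in place of code of your own. Each camera call takes 0.05 s, during which the arm holds its last target. There are 200 camera calls.

## Working session

There is one attempt and no reset: what is moved stays moved. The work goes in short steps, Python scripts to look and compute and a tool call to move; the robot and the scene stay as the last step left them, time stands still between calls to the robot, and variables do not carry over. Pictures are saved under pics/ and viewed, at most 10 in all, crops included, and the job is handed in when it is done.

Besides the shell and the picture viewer there is one more tool, called after "Call:" as name(argument=value, ...) on one line, values as JSON. apply_moves: Moves the arm, as the interface text tells. Its arguments: {"type":"object","properties":{"deltas":{"type":"array"},"fingers":{"type":"number"},"squeeze":{"type":"number"}},"required":["deltas"]}

```bash
mkdir -p pics
cat > h.py <<'E'
import numpy as np, cv2
from station import manip, cams
from scipy.spatial.transform import Rotation as R
def shot(n):
    c=cams.camera(n); a=np.array(c["attitude"],float)
    if a.shape==(3,3): M=a
    elif a.size==3: M=R.from_rotvec(a).as_matrix()
    else: M=None
    c["M"]=M; return c
def world(c):
    h,w=c["depth"].shape
    u,v=np.meshgrid(np.arange(w),np.arange(h))
    p=cv2.undistortPoints(np.stack([u,v],-1).reshape(-1,1,2).astype(np.float64),np.array(c["camera_matrix"]),np.array(c["distortion"])).reshape(h,w,2)
    d=c["depth"]
    P=np.stack([p[...,0]*d,-p[...,1]*d,-d],-1)
    W=P@c["M"].T+np.array(c["eye"]); W[d==0]=np.nan
    return W
def save(c,f,crop=None,s=1):
    im=c["pixels"][...,::-1]
    if crop: x0,y0,x1,y1=crop; im=im[y0:y1,x0:x1]
    cv2.imwrite("pics/"+f,cv2.resize(im,None,fx=s,fy=s,interpolation=cv2.INTER_CUBIC))
E
python3 - <<'E'
from h import *
for n in("scene","top"):
    c=shot(n); print(n,c["eye"],c["attitude"],c["camera_matrix"],c["distortion"]); save(c,n+"0.png")
print(manip.sense(), manip.grasp_offset)
E
```

```text
scene [-0.31012405 -0.69858151  1.00943366] [ 0.82125676 -0.42410289 -0.88078017] [[492.44187184   0.         315.66848553]
 [  0.         492.44187184 198.28222285]
 [  0.           0.           1.        ]] [0.03751885 0.         0.         0.         0.        ]
top [ 0.36165802 -0.0482384   1.44906182] [ 0.14971993 -0.13948762 -1.5887656 ] [[503.61958091   0.         327.52092758]
 [  0.         503.61958091 202.66957266]
 [  0.           0.           1.        ]] [0.00032387 0.         0.         0.         0.        ]
{'time_s': 0.1, 'qpos': array([ 1.18809005e+00,  2.64712468e-01,  1.60524885e+00, -2.51840093e-05,
        1.27370219e+00, -3.69021485e-02]), 'joint_vel': array([-0.00143125, -0.0028908 , -0.00117253, -0.00102035,  0.00119972,
        0.00144861]), 'joint_efforts': array([ 5.64858801e-04, -5.03613317e+01, -3.58071578e+01,  7.30107143e-02,
        2.32824788e-02, -2.63511231e-05]), 'eef_pos': array([0.22856096, 0.63443376, 0.237483  ]), 'ee_rot': array([-0.54040358, -3.09434911,  0.00318902]), 'contact_force': array([-0.42484626, -0.95049643,  0.12167633]), 'ft_torque': array([ 0.00828568,  0.02305856, -0.01627343]), 'grasp_force': 0.0, 'finger_gap': 1.0005881225368445} -0.0187
```

View pics/scene0.png

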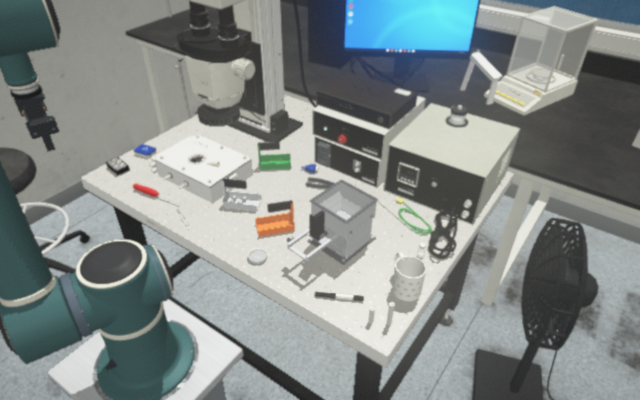

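View pics/top0.png

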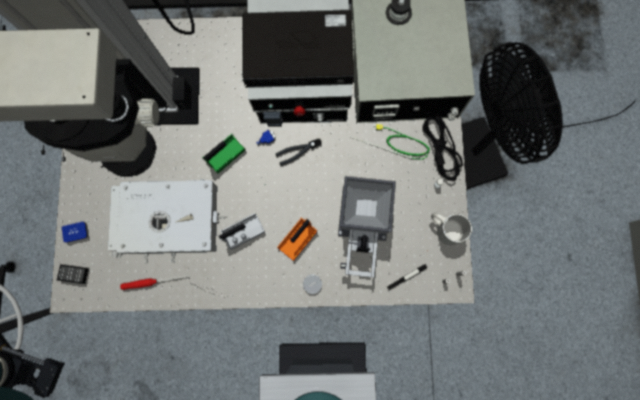

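Three scoop-shaped things appear in the top view: green (225,153), orange (298,240) and bare metal (242,232). The metal one is the scoop. The dispenser is at (367,208), with its grip at about (362,243). I'll check both with a crop and depth.

Run:
```python
from h import *
t=shot("top"); W=world(t); s=shot("scene"); S=world(s)
a=cv2.resize(t["pixels"][210:255,210:275],(780,540)); 
im=np.zeros((600,800,3),np.uint8)
im[:300,:400]=cv2.resize(t["pixels"][205:258,208:279],(400,300),interpolation=2)
im[:300,400:]=cv2.resize(t["pixels"][220:295,320:420],(400,300),interpolation=2)
im[300:,:400]=cv2.resize(s["pixels"][170:230,205:285],(400,300),interpolation=2)
im[300:,400:]=cv2.resize(s["pixels"][175:280,275:415],(400,300),interpolation=2)
cv2.imwrite("pics/c1.png",im[...,::-1])
for nm,X in(("top",W),("scene",S)):
    # hopper rim
    z=X[...,2]; m=(abs(z-.154)<.006)&(X[...,0]>.3)&(X[...,0]<.75)&(X[...,1]<.05)&(X[...,1]>-.4)
    P=X[m][:,:2].astype(np.float32); print(nm,"rim",len(P),cv2.minAreaRect(P), np.median(z[m]))
    m=(z>.02)&(z<.11)&(X[...,0]>.3)&(X[...,0]<.75)&(X[...,1]>.05)&(X[...,1]<.33)
    n,l,st,ce=cv2.connectedComponentsWithStats(m.astype(np.uint8))
    for i in range(1,n):
        if st[i,4]>60: 
            Q=X[l==i]; print(nm,ce[i],st[i,4],Q.mean(0),Q[:,2].max(),cv2.minAreaRect(Q[:,:2].astype(np.float32)))
```

```text
top rim 613 ((0.5714054107666016, -0.14317657053470612), (0.13599297404289246, 0.1908474564552307), 82.43798828125) 0.1544406300589214
top [212.39393939 164.03030303] 66 [0.741692   0.28550514 0.05117503] 0.0982689983693199 ((0.7378149032592773, 0.2776064872741699), (0.04857109859585762, 0.02364908903837204), 89.65158081054688)
top [204.89076155 215.57865169] 1602 [0.59021008 0.29978724 0.06746254] 0.08904564279206406 ((0.5946470499038696, 0.28611141443252563), (0.20326079428195953, 0.08758591115474701), 0.1251581609249115)
top [232.55673759 231.63829787] 282 [0.54324042 0.22230888 0.06630391] 0.10133369116047031 ((0.5507014989852905, 0.20631742477416992), (0.060967497527599335, 0.11077523231506348), 26.627342224121094)
scene rim 466 ((0.5677173137664795, -0.14360806345939636), (0.13858121633529663, 0.19420881569385529), 83.31232452392578) 0.15175406271351422
scene [259.6119403 151.1641791] 67 [0.74145086 0.29347413 0.06294923] 0.093983473708936 ((0.736138105392456, 0.289775550365448), (0.02794434130191803, 0.02464688941836357), 4.2371015548706055)
scene [226.62113208 177.30037736] 1325 [0.56684077 0.28245679 0.06064397] 0.09568784366609207 ((0.5871683955192566, 0.25661367177963257), (0.20243357121944427, 0.14689886569976807), 0.20285964012145996)
```

View pics/c1.png

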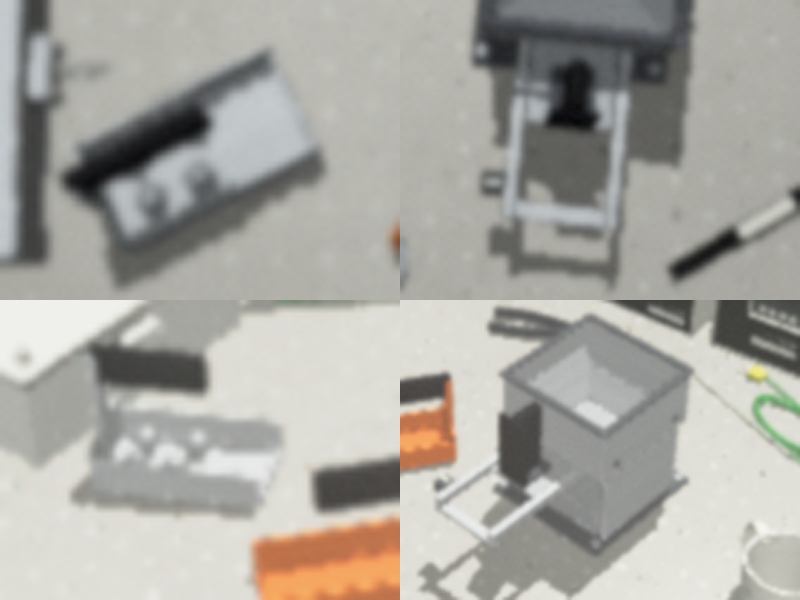

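The crop confirms the bare-metal scoop with balls in it, with the pour edge toward the right and up in the top view. The clip is at about (343,265) in the top view, on the left rail. Next I'll measure these accurately.

```bash
cat > meas.py <<'E'
from h import *
def loc(X,O,y): 
    c,s=np.cos(y),np.sin(y); d=X[:,:2]-O; return np.c_[d@[c,s],d@[-s,c],X[:,2]]
if __name__=="__main__":
  for nm in("top","scene"):
    c=shot(nm);X=world(c);z=X[...,2];b=c["pixels"].max(-1)
    m=(abs(z-.154)<.006)&(b>55)&(X[...,0]>.5)&(X[...,0]<.75)&(X[...,1]<-.04)&(X[...,1]>-.3)
    r=cv2.minAreaRect(X[m][:,:2].astype(np.float32)); print(nm,"rim",m.sum(),r)
    O=np.array(r[0]); y=np.deg2rad(r[2]-90 if r[2]>45 else r[2])
    L=loc(X.reshape(-1,3),O,y).reshape(X.shape)
    m=(abs(L[...,0]+.165)<.04)&(abs(L[...,1]-.047)<.02)&(L[...,2]>.05)&(L[...,2]<.12)
    for v,u in np.argwhere(m): print(u,v,c["pixels"][v,u],np.round(L[v,u]*1000)) if nm=="top" or b[v,u]<110 else 0
    m=(abs(L[...,0]+.1)<.035)&(abs(L[...,1])<.025)&(L[...,2]>.145)&(L[...,2]<.18)&(b<60)
    Q=L[m]; print("grip",m.sum(),Q.min(0),Q.max(0),Q.mean(0))
    m=(z>.075)&(z<.11)&(b<60)&(abs(X[...,0]-.55)<.08)&(abs(X[...,1]-.2)<.08)
    if nm=="scene": m&=(X[...,1]>.0)
    Q=X[m]; print("handle",m.sum(),Q.mean(0),cv2.minAreaRect(Q[:,:2].astype(np.float32)))
    m=(z>.014)&(z<.034)&(abs(X[...,0]-.55)<.075)&(abs(X[...,1]-.205)<.065)&(b>60)
    Q=X[m]; print("walls",m.sum(),Q.mean(0),cv2.minAreaRect(Q[:,:2].astype(np.float32)))
E
python3 meas.py
```

```text
top rim 606 ((0.5987579226493835, -0.14678093791007996), (0.13616538047790527, 0.13635319471359253), 82.60198974609375)
348 252 [170 175 178] [-127.   36.   93.]
349 252 [171 176 178] [-127.   34.   95.]
350 252 [136 139 140] [-127.   31.   95.]
347 253 [132 134 135] [-130.   39.   92.]
348 253 [168 173 175] [-130.   36.   96.]
349 253 [168 174 175] [-129.   33.   92.]
347 254 [139 142 143] [-133.   39.   93.]
348 254 [170 175 176] [-132.   36.   89.]
349 254 [168 173 175] [-132.   33.   94.]
347 255 [147 151 151] [-136.   38.   97.]
348 255 [174 179 181] [-135.   36.   96.]
349 255 [166 172 173] [-135.   33.   96.]
347 256 [160 165 165] [-138.   38.   91.]
348 256 [176 180 182] [-138.   35.   92.]
349 256 [164 169 172] [-137.   33.   90.]
347 257 [174 179 178] [-141.   38.   91.]
348 257 [181 186 189] [-140.   35.   90.]
349 257 [165 168 170] [-140.   32.   92.]
347 258 [182 186 187] [-144.   38.   94.]
348 258 [184 188 190] [-143.   35.   92.]
349 258 [164 169 170] [-143.   32.   93.]
347 259 [181 185 186] [-146.   37.   91.]
348 259 [181 186 188] [-146.   35.   91.]
349 259 [161 1
[... 3884 characters left out ...]
5431058406829834, 0.21975114941596985), (0.013566836714744568, 0.07004914432764053), 26.92332649230957)
walls 202 [0.54513935 0.21095159 0.02316784] ((0.5707312822341919, 0.21416690945625305), (0.10561906546354294, 0.111266128718853), 25.90245246887207)
scene rim 416 ((0.5830502510070801, -0.1437355875968933), (0.13913537561893463, 0.16385222971439362), 81.8402328491211)Traceback (most recent call last):
  File "meas.py", line 14, in <module>
    Q=L[m]; print("grip",m.sum(),Q.min(0),Q.max(0),Q.mean(0))
                                 ~~~~~^^^
    return umr_minimum(a, axis, None, out, keepdims, initial, where)
ValueError: zero-size array to reduction operation minimum which has no identity
```

Measured values:

| Item | Value |
|---|---|
| Dispenser position | (0.599, -0.147) |
| Dispenser yaw | -7.4° |
| Travel to the ridge | about 63 mm |
| Scoop grasp point | about (0.551, 0.204) |
| Scoop yaw | -63° |

Next I'll go above the scoop.

Call:
apply_moves(deltas=[[[40, -54, -7], [0, 0, -0.094]], [[80, -108, -14], [0, 0, -0.188]], [[121, -161, -21], [0, 0, -0.283]], [[161, -215, -28], [0, 0, -0.377]], [[201, -269, -35], [0, 0, -0.471]], [[241, -323, -42], [0, 0, -0.566]], [[282, -376, -50], [0, 0, -0.66]], [[322, -430, -57], [0, 0, -0.754]], [[322, -430, -57], [0, 0, -0.754]], [[322, -430, -57], [0, 0, -0.754]], [[322, -430, -57], [0, 0, -0.754]]], fingers=0.0)

```text
time_s: 1.68
eef_pos: [0.5505, 0.2053, 0.1817]
ee_rot: [-1.642, -2.677, -0.0]
contact_force: [-0.4, 0.0, -0.4]
finger_gap: 0.503
grasp_force: 0.0
```

Run:
```python
from h import *
c=shot("scene"); t=shot("top")
im=np.hstack([cv2.resize(x["pixels"][a:a+75,b:b+100],(400,300),interpolation=2) for x,a,b in((c,145,195),(t,190,190))])
cv2.imwrite("pics/c2.png",im[...,::-1])
```

```text
(no output)
```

View pics/c2.png

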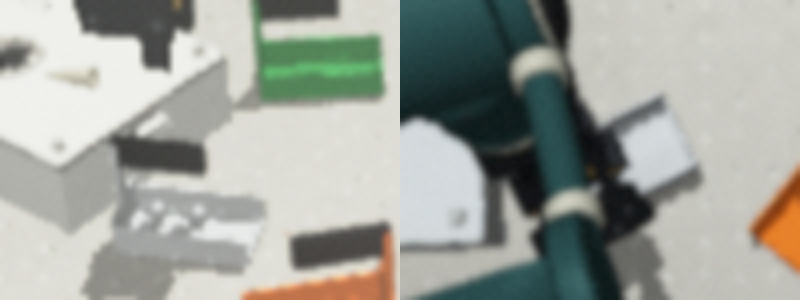

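The gripper sits over the scoop handle, whose top edge is at about (235,183) in the scene view, and nothing is in the way. Lowering and gripping.

Call:
apply_moves(deltas=[[[0, -1, -30], [0, 0, 0]], [[0, -1, -60], [0, 0, 0]], [[0, -1, -85], [0, 0, 0]], [[0, -1, -105], [0, 0, 0]], [[0, -1, -118], [0, 0, 0]], [[0, -1, -118], [0, 0, 0]], [[0, -1, -118], [0, 0, 0]]])

```text
time_s: 2.65
eef_pos: [0.5515, 0.2044, 0.0646]
ee_rot: [1.641, 2.678, 0.002]
contact_force: [0.1, -0.3, 0.6]
finger_gap: 0.498
grasp_force: 0.0
```

Call:
apply_moves(deltas=[[[0, 0, 0], [0, 0, 0]], [[0, 0, 0], [0, 0, 0]], [[0, 0, 0], [0, 0, 0]], [[0, 0, 0], [0, 0, 0]], [[0, 0, 0], [0, 0, 0]], [[0, 0, 0], [0, 0, 0]]], fingers=1, squeeze=50)

```text
time_s: 3.4
eef_pos: [0.5509, 0.204, 0.0639]
ee_rot: [1.642, 2.678, -0.0]
contact_force: [-2.2, -1.6, 2.2]
finger_gap: 0.131
grasp_force: 50.0
```

Call:
apply_moves(deltas=[[[0, 0, 10], [0, 0, 0]], [[0, 0, 30], [0, 0, 0]], [[0, 0, 55], [0, 0, 0]], [[0, 0, 80], [0, 0, 0]], [[0, 0, 105], [0, 0, 0]], [[0, 0, 130], [0, 0, 0]], [[0, 0, 155], [0, 0, 0]], [[0, 0, 175], [0, 0, 0]], [[0, 0, 188], [0, 0, 0]], [[0, 0, 195], [0, 0, 0]], [[0, 0, 195], [0, 0, 0]]])

```text
time_s: 4.78
eef_pos: [0.5508, 0.2041, 0.2588]
ee_rot: [1.642, 2.678, 0.0]
contact_force: [-0.0, -0.5, -2.9]
finger_gap: 0.129
grasp_force: 50.0
```

Run:
```python
from h import *
c=shot("scene"); X=world(c); s=manip.sense()
print(s["qpos"],s["eef_pos"],s["finger_gap"])
m=(abs(X[...,0]-.55)<.09)&(abs(X[...,1]-.2)<.09)&(X[...,2]>.18)&(X[...,2]<.225)
Q=X[m];print(m.sum(),Q.mean(0),cv2.minAreaRect(Q[:,:2].astype(np.float32)), np.percentile(Q[:,2],[2,50,98]))
save(c,"lift.png",(170,70,330,190),5)
```

```text
[ 3.12316997e-01  8.76169333e-02  1.77361599e+00 -3.26996559e-06
  1.28140194e+00 -1.58648890e-01] [0.55050928 0.20391539 0.25807782] 0.12796958373769424
718 [0.54723631 0.20574562 0.20622714] ((0.5470370650291443, 0.20539501309394836), (0.07098338007926941, 0.11255622655153275), 27.121898651123047) [0.19356382 0.20638249 0.22144339]
```

View pics/lift.png

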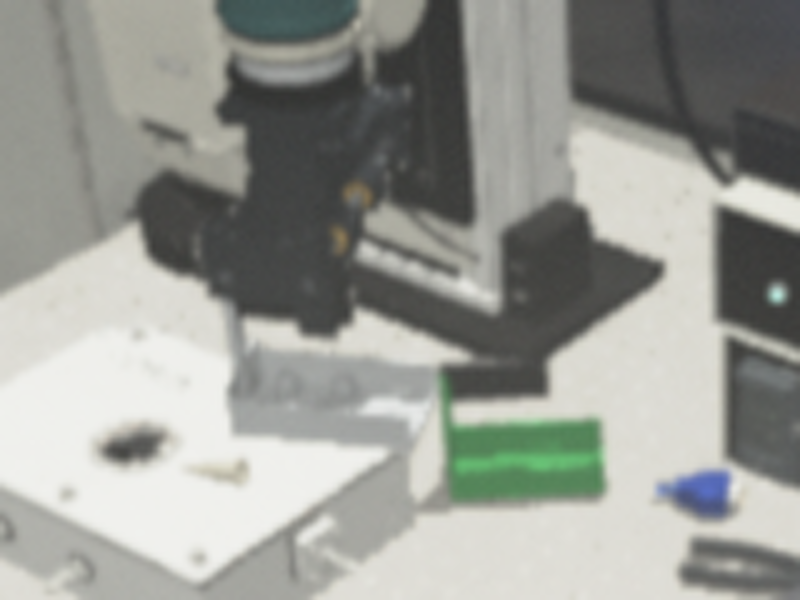

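Grasp is good: the scoop is level, with the balls visible at about (350,390) in the crop. Carrying it slowly to the hopper's left side.

Call:
apply_moves(deltas=[[[1, -4, 0], [0, 0, 0]], [[2, -12, 0], [0, 0, -0.02]], [[4, -23, 0], [0, 0, -0.04]], [[6, -35, 0], [0, 0, -0.06]], [[8, -47, 0], [0, 0, -0.08]], [[10, -59, 0], [0, 0, -0.1]], [[12, -71, 0], [0, 0, -0.12]], [[15, -83, 0], [0, 0, -0.14]], [[17, -95, 0], [0, 0, -0.16]], [[19, -107, 0], [0, 0, -0.18]], [[21, -119, 0], [0, 0, -0.2]], [[23, -131, 0], [0, 0, -0.22]]])

```text
time_s: 6.32
eef_pos: [0.5739, 0.0722, 0.2587]
ee_rot: [1.928, 2.481, 0.0]
contact_force: [-0.5, 0.6, -1.9]
finger_gap: 0.13
grasp_force: 50.0
```

Call:
apply_moves(deltas=[[[2, -12, -1], [0, 0, -0.015]], [[4, -24, -2], [0, 0, -0.03]], [[6, -36, -4], [0, 0, -0.05]], [[8, -48, -6], [0, 0, -0.065]], [[10, -60, -8], [0, 0, -0.08]], [[13, -72, -10], [0, 0, -0.1]], [[15, -84, -12], [0, 0, -0.11]], [[17, -96, -14], [0, 0, -0.125]], [[19, -108, -16], [0, 0, -0.135]], [[21, -119, -18], [0, 0, -0.145]], [[23, -128, -19], [0, 0, -0.155]], [[24, -134, -20], [0, 0, -0.16]]])

```text
time_s: 7.82
eef_pos: [0.5979, -0.0616, 0.2386]
ee_rot: [-2.119, -2.319, -0.0]
contact_force: [-0.1, -0.1, -1.7]
finger_gap: 0.128
grasp_force: 50.0
```

Call:
apply_moves(deltas=[[[0, -4, 0], [0, 0, 0]], [[0, -6, 0], [0, 0, 0]], [[0, -6, 0], [0, 0, 0]], [[0, -6, 0], [0, 0, 0]]])

```text
time_s: 8.32
eef_pos: [0.5978, -0.0667, 0.2388]
ee_rot: [2.118, 2.32, 0.0]
contact_force: [0.0, -0.2, -2.6]
finger_gap: 0.129
grasp_force: 50.0
```

Run:
```python
from h import *
s=manip.sense(); print(s["qpos"],s["eef_pos"],s["ee_rot"])
c=shot("scene"); X=world(c)
m=(abs(X[...,0]-.6)<.09)&(abs(X[...,1]+.07)<.075)&(X[...,2]>.172)&(X[...,2]<.21)
Q=X[m];print(m.sum(),Q.mean(0),cv2.minAreaRect(Q[:,:2].astype(np.float32)))
save(c,"pre.png",(230,80,430,230),4)
```

```text
[-1.52609804e-01  1.26008430e-01  1.76707808e+00  9.06385823e-05
  1.24838043e+00 -2.43936029e-01] [ 0.59779763 -0.06672228  0.23880067] [2.11771807e+00 2.32045603e+00 2.21810864e-04]
835 [ 0.59583959 -0.06296063  0.18604548] ((0.5944890975952148, -0.06498391181230545), (0.06820932030677795, 0.11194832623004913), 5.175605297088623)
```

View pics/pre.png

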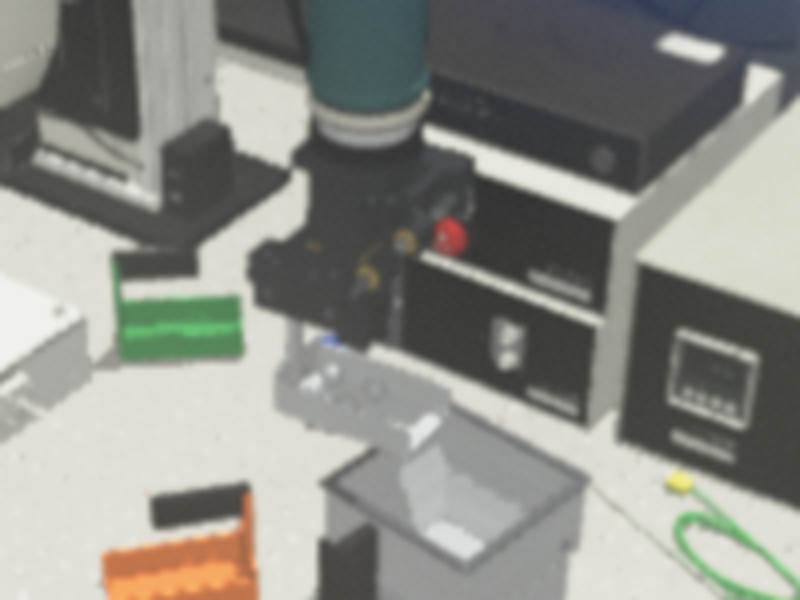

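The scoop is level with the balls still at its rear, around (340,375) in the crop, and its lip is over the mouth at (420,430). Tipping with the lip held in place.

Call:
apply_moves(deltas=[[[0, -4, 4], [0.07, 0.006, 0]], [[1, -9, 7], [0.139, 0.012, 0]], [[1, -13, 10], [0.208, 0.018, 0]], [[2, -18, 12], [0.278, 0.024, 0]], [[2, -23, 15], [0.348, 0.03, 0]], [[2, -28, 17], [0.417, 0.036, 0]], [[3, -33, 18], [0.487, 0.043, 0]], [[3, -39, 19], [0.556, 0.049, 0]], [[3, -39, 19], [0.556, 0.049, 0]], [[3, -39, 19], [0.556, 0.049, 0]], [[3, -39, 19], [0.556, 0.049, 0]], [[3, -39, 19], [0.556, 0.049, 0]]])

```text
time_s: 9.88
eef_pos: [0.6009, -0.1053, 0.2582]
ee_rot: [-1.808, -1.983, -0.52]
contact_force: [0.0, -0.6, -2.8]
finger_gap: 0.134
grasp_force: 50.0
```

Call:
apply_moves(deltas=[[[0, -5, 1], [0.07, 0.006, 0]], [[1, -11, 1], [0.139, 0.012, 0]], [[1, -16, 1], [0.208, 0.018, 0]], [[2, -22, 1], [0.278, 0.024, 0]], [[2, -27, 0], [0.348, 0.03, 0]], [[3, -33, -1], [0.417, 0.036, 0]], [[3, -38, -3], [0.487, 0.043, 0]], [[3, -38, -3], [0.487, 0.043, 0]], [[3, -38, -3], [0.487, 0.043, 0]], [[3, -38, -3], [0.487, 0.043, 0]], [[3, -38, -3], [0.487, 0.043, 0]], [[3, -38, -3], [0.487, 0.043, 0]]])

```text
time_s: 11.38
eef_pos: [0.6039, -0.1437, 0.2552]
ee_rot: [-1.499, -1.644, -0.868]
contact_force: [0.1, 0.2, -1.0]
finger_gap: 0.129
grasp_force: 50.0
```

Run:
```python
from h import *
s=manip.sense(); print(s["qpos"],s["eef_pos"],s["ee_rot"])
c=shot("scene");t=shot("top")
im=np.hstack([cv2.resize(x["pixels"][a:a+120,b:b+80],(400,600),interpolation=2) for x,a,b in((c,130,300),(t,140,325))])
cv2.imwrite("pics/pour.png",im[...,::-1])
```

```text
[-0.63922591  0.54476435  1.50878032  0.73818453  1.85167766 -0.81494605] [ 0.60385885 -0.14370835  0.25519816] [-1.49935757 -1.64367195 -0.86826117]
```

View pics/pour.png

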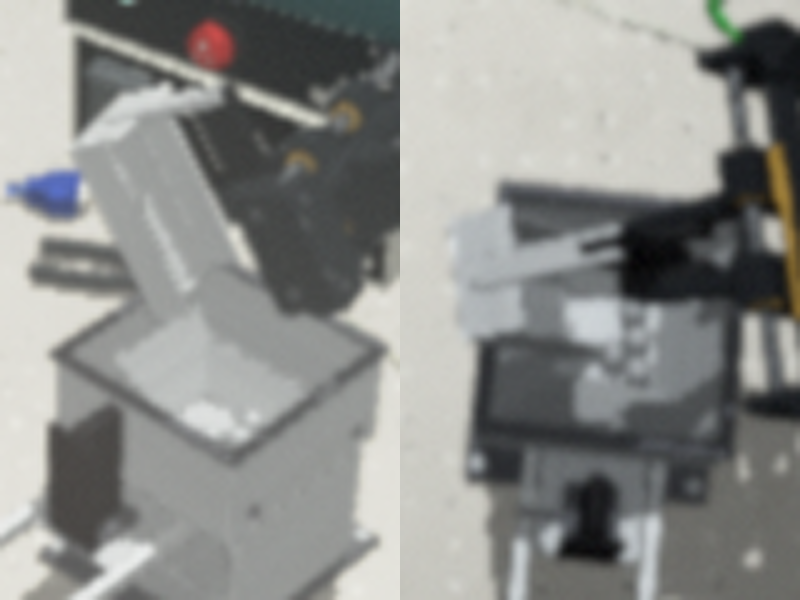

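Both views show balls lying in the hopper throat, around (635,345) in the top crop, and the scoop tipped to about 60°. I'll level the scoop and carry it back.

Call:
apply_moves(deltas=[[[-1, 11, 5], [-0.139, -0.012, 0]], [[-1, 22, 10], [-0.278, -0.024, 0]], [[-2, 33, 14], [-0.417, -0.036, 0]], [[-3, 44, 18], [-0.556, -0.049, 0]], [[-4, 54, 20], [-0.695, -0.061, 0]], [[-5, 64, 20], [-0.834, -0.073, 0]], [[-6, 73, 15], [-0.973, -0.085, 0]], [[-6, 78, 10], [-1.043, -0.092, 0]], [[-6, 78, 10], [-1.043, -0.092, 0]], [[-6, 78, 10], [-1.043, -0.092, 0]]])

```text
time_s: 12.72
eef_pos: [0.5976, -0.0661, 0.2647]
ee_rot: [-2.117, -2.319, -0.001]
contact_force: [-1.1, -0.2, -2.9]
finger_gap: 0.128
grasp_force: 50.0
```

Run:
```python
from h import *
s=manip.sense(); print(s["eef_pos"],s["ee_rot"],s["contact_force"],s["finger_gap"])
c=shot("scene"); X=world(c)
m=(abs(X[...,0]-.6)<.09)&(abs(X[...,1]+.065)<.075)&(X[...,2]>.18)&(X[...,2]<.23)
Q=X[m];print(m.sum(),cv2.minAreaRect(Q[:,:2].astype(np.float32)))
im=np.hstack([cv2.resize(c["pixels"][a:a+h,b:b+w],(400,300),interpolation=2) for a,b,h,w in((140,285,60,80),(165,300,90,120))])
cv2.imwrite("pics/empty.png",im[...,::-1])
```

```text
[ 0.59760309 -0.06608678  0.26467654] [-2.11735494e+00 -2.31902536e+00 -7.07198703e-04] [-1.05433533 -0.1836656  -2.90037222] 0.12825087601350887
838 ((0.5946859121322632, -0.0639280155301094), (0.0672743171453476, 0.11399325728416443), 5.488832950592041)
```

View pics/empty.png

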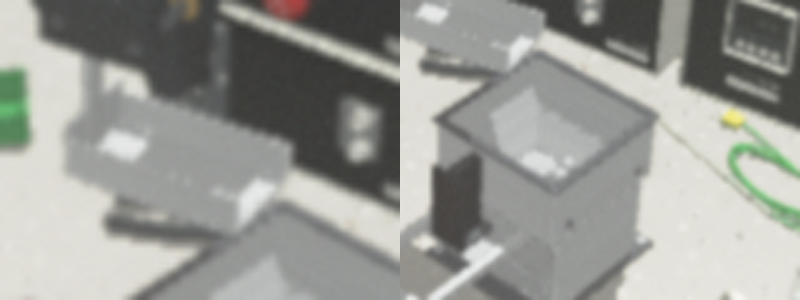

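The scoop is empty and level, and the balls are in the hopper. Returning the scoop to its original place.

Call:
apply_moves(deltas=[[[-4, 25, 0], [0, 0, 0.035]], [[-9, 52, 0], [0, 0, 0.075]], [[-15, 85, 0], [0, 0, 0.12]], [[-21, 120, 0], [0, 0, 0.17]], [[-27, 155, 0], [0, 0, 0.22]], [[-33, 190, 0], [0, 0, 0.27]], [[-39, 225, 0], [0, 0, 0.32]], [[-44, 250, 0], [0, 0, 0.36]], [[-47, 268, 0], [0, 0, 0.384]], [[-47, 270, 0], [0, 0, 0.384]], [[-47, 270, 0], [0, 0, 0.384]]])

```text
time_s: 14.15
eef_pos: [0.5511, 0.2033, 0.2646]
ee_rot: [1.638, 2.681, -0.001]
contact_force: [-0.1, 0.2, -1.6]
finger_gap: 0.133
grasp_force: 50.0
```

Call:
apply_moves(deltas=[[[0, 0, -20], [0, 0, 0]], [[0, 0, -50], [0, 0, 0]], [[0, 0, -80], [0, 0, 0]], [[0, 0, -110], [0, 0, 0]], [[0, 0, -140], [0, 0, 0]], [[0, 0, -165], [0, 0, 0]], [[0, 0, -182], [0, 0, 0]], [[0, 0, -191], [0, 0, 0]], [[0, 0, -195], [0, 0, 0]], [[0, 0, -198], [0, 0, 0]], [[0, 0, -198], [0, 0, 0]]])

```text
time_s: 15.52
eef_pos: [0.5512, 0.2042, 0.0673]
ee_rot: [1.636, 2.681, 0.001]
contact_force: [0.2, -0.1, -2.4]
finger_gap: 0.132
grasp_force: 50.0
```

Call:
apply_moves(deltas=[[[0, 0, -1], [0, 0, 0]], [[0, 0, -2], [0, 0, 0]], [[0, 0, -3], [0, 0, 0]], [[0, 0, -3], [0, 0, 0]], [[0, 0, -3], [0, 0, 0]]])

```text
time_s: 16.15
eef_pos: [0.5509, 0.2041, 0.0639]
ee_rot: [1.636, 2.682, 0.0]
contact_force: [-0.5, 0.2, 0.6]
finger_gap: 0.13
grasp_force: 50.0
```

Call:
apply_moves(deltas=[[[0, 0, 0], [0, 0, 0]], [[0, 0, 0], [0, 0, 0]], [[0, 0, 0], [0, 0, 0]], [[0, 0, 0], [0, 0, 0]], [[0, 0, 0], [0, 0, 0]]], fingers=0.0)

```text
time_s: 16.77
eef_pos: [0.5508, 0.204, 0.0637]
ee_rot: [1.637, 2.682, 0.0]
contact_force: [-0.4, 0.2, -0.7]
finger_gap: 0.501
grasp_force: 0.0
```

Call:
apply_moves(deltas=[[[0, 0, 15], [0, 0, 0]], [[0, 0, 40], [0, 0, 0]], [[0, 0, 80], [0, 0, 0]], [[0, 0, 130], [0, 0, 0]], [[0, 0, 175], [0, 0, 0]], [[0, 0, 200], [0, 0, 0]], [[0, 0, 200], [0, 0, 0]]])

```text
time_s: 17.65
eef_pos: [0.5525, 0.2046, 0.2679]
ee_rot: [1.634, 2.678, 0.008]
contact_force: [0.7, 0.6, -0.5]
finger_gap: 0.498
grasp_force: 0.0
```

Call:
apply_moves(deltas=[[[-6, -42, 0], [0, 0, 0.12]], [[-13, -85, 0], [0, 0, 0.24]], [[-19, -127, 0], [0, 0, 0.36]], [[-26, -169, 0], [0, 0, 0.49]], [[-32, -211, 0], [0, 0, 0.61]], [[-38, -254, 0], [0, 0, 0.73]], [[-45, -296, -10], [0, 0, 0.85]], [[-51, -338, -24], [0, 0, 0.97]], [[-51, -338, -24], [0, 0, 0.97]], [[-51, -338, -24], [0, 0, 0.97]], [[-51, -338, -24], [0, 0, 0.97]]], fingers=-0.36)

```text
time_s: 19.02
eef_pos: [0.5, -0.133, 0.2397]
ee_rot: [0.197, 3.135, 0.001]
contact_force: [-0.0, -0.2, -0.1]
finger_gap: 0.683
grasp_force: 0.0
```

Run:
```python
from h import *
s=manip.sense(); print(s["qpos"],s["eef_pos"],s["ee_rot"])
c=shot("scene"); t=shot("top"); X=world(c); b=c["pixels"].max(-1)
m=(abs(X[...,0]-.55)<.09)&(abs(X[...,1]-.2)<.09)&(X[...,2]>.014)&(X[...,2]<.11)
m&=X[...,1]<.26
im=np.hstack([cv2.resize(c["pixels"][a:a+h,b:b+w],(400,600),interpolation=2) for a,b,h,w in((140,210,90,60),(125,280,150,100))])
cv2.imwrite("pics/grip.png",im[...,::-1])
```

```text
[-3.08311978e-01 -3.68652747e-02  1.93517203e+00  3.86332338e-04
  1.24334794e+00 -1.75404022e+00] [ 0.49998896 -0.13296728  0.2397135 ] [1.96521486e-01 3.13541102e+00 5.81039250e-04]
```

View pics/grip.png

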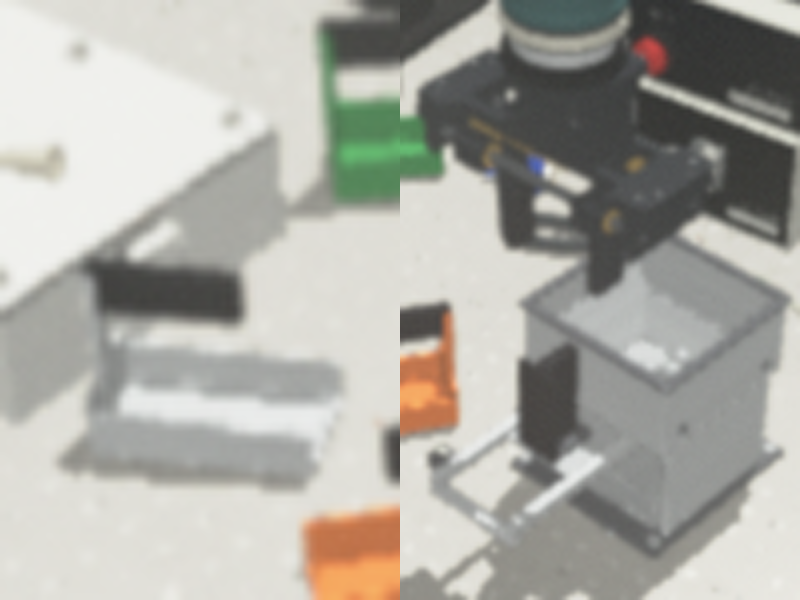

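The scoop stands upright and empty at its place, and the fingers straddle the plate line, with the grip at (548,400) in the crop. Descending and gripping.

Call:
apply_moves(deltas=[[[0, -1, -25], [0, 0, 0]], [[0, -1, -50], [0, 0, 0]], [[0, -1, -75], [0, 0, 0]], [[0, -1, -95], [0, 0, 0]], [[0, -1, -108], [0, 0, 0]], [[0, -1, -111], [0, 0, 0]], [[0, -1, -111], [0, 0, 0]], [[0, -1, -111], [0, 0, 0]]])

```text
time_s: 20.12
eef_pos: [0.5005, -0.1351, 0.1297]
ee_rot: [0.197, 3.134, -0.001]
contact_force: [-0.0, -0.1, 0.3]
finger_gap: 0.679
grasp_force: 0.0
```

Call:
apply_moves(deltas=[[[0, 0, 0], [0, 0, 0]], [[0, 0, 0], [0, 0, 0]], [[0, 0, 0], [0, 0, 0]], [[0, 0, 0], [0, 0, 0]], [[0, 0, 0], [0, 0, 0]], [[0, 0, 0], [0, 0, 0]], [[0, 0, 0], [0, 0, 0]], [[0, 0, 0], [0, 0, 0]]], fingers=1, squeeze=50)

```text
time_s: 21.12
eef_pos: [0.5, -0.133, 0.1287]
ee_rot: [-0.199, -3.135, -0.006]
contact_force: [0.8, 8.1, 1.4]
finger_gap: 0.13
grasp_force: 50.0
```

Call:
apply_moves(deltas=[[[-5, 3, 0], [0, 0, 0]], [[-13, 4, 0], [0, 0, 0]], [[-22, 5, 0], [0, 0, 0]], [[-31, 6, 0], [0, 0, 0]], [[-40, 7, 0], [0, 0, 0]], [[-49, 8, 0], [0, 0, 0]], [[-56, 9, 0], [0, 0, 0]], [[-61, 10, 0], [0, 0, 0]], [[-61, 10, 0], [0, 0, 0]], [[-61, 10, 0], [0, 0, 0]], [[-61, 10, 0], [0, 0, 0]]])

```text
time_s: 22.5
eef_pos: [0.4407, -0.125, 0.1287]
ee_rot: [0.198, 3.131, 0.0]
contact_force: [9.0, -0.0, -7.2]
finger_gap: 0.133
grasp_force: 50.0
```

Run:
```python
from h import *
from meas import loc
s=manip.sense(); print(s["eef_pos"],s["ee_rot"],s["contact_force"])
c=shot("scene"); t=shot("top")
O=np.array([.5988,-.1468]);y=np.deg2rad(-7.4)
print(loc(np.array([s["eef_pos"]]),O,y), loc(np.array([[.5,-.133,.129]]),O,y))
def proj(c,L):
    cs,sn=np.cos(y),np.sin(y); L=np.array(L,float); P=np.c_[O[0]+L[:,0]*cs-L[:,1]*sn,O[1]+L[:,0]*sn+L[:,1]*cs,L[:,2]]
    q=(P-c["eye"])@c["M"]; q=q*[1,-1,-1]
    return cv2.projectPoints(q,np.zeros(3),np.zeros(3),np.array(c["camera_matrix"]),np.array(c["distortion"]))[0].reshape(-1,2)
for n,x in(("s",c),("t",t)): print(n,np.round(proj(x,[[-.163,.039,.093],[-.163,.0395,.09],[-.163,.0555,.09],[-.153,.0395,.09]]),1))
u,v=proj(c,[[-.163,.039,.093]])[0].astype(int)
a=cv2.resize(c["pixels"][v-15:v+15,u-20:u+20],(400,300),interpolation=2)
u,v=proj(t,[[-.163,.039,.093]])[0].astype(int)
b=cv2.resize(t["pixels"][v-15:v+15,u-20:u+20],(400,300),interpolation=2)
cc=cv2.resize(c["pixels"][160:280,270:400],(800,300),interpolation=2)
cc=cv2.resize(c["pixels"][180:280,270:400],(400,300),interpolation=2); d=cv2.resize(t["pixels"][170:280,310:410],(400,300),interpolation=2)
cv2.imwrite("pics/pull.png",np.vstack([np.hstack([a,b]),np.hstack([cc,d])])[...,::-1])
```

```text
[ 0.44069233 -0.12503394  0.12870623] [1.98394923e-01 3.13056131e+00 2.64524840e-05] [ 8.96794283 -0.03709138 -7.2015294 ]
[[-0.15959419  0.00122121  0.12870623]] [[-0.09975449  0.00096006  0.129     ]]
s [[293.4 237.5]
 [293.3 238.2]
 [289.2 235.4]
 [296.  236.3]]
t [[345.7 265.2]
 [345.5 265.3]
 [339.6 264.6]
 [345.9 261.5]]
```

View pics/pull.png

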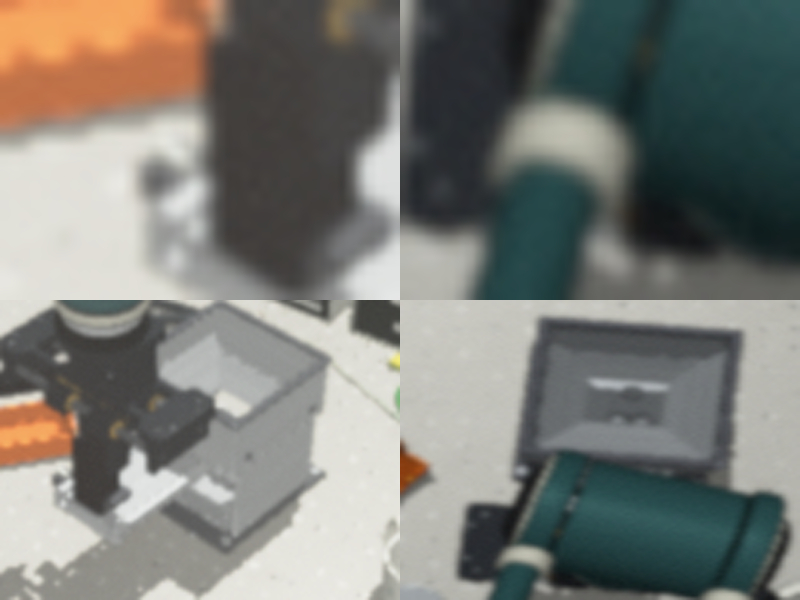

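The gate is open, and dark balls show in the pan through the throat. To cancel any origin error, I'll measure the distance from pointer to ridge in the unobstructed start picture.

Run:
```python
from h import *
from scipy.ndimage import map_coordinates as mc
t=shot("top"); im=cv2.imread("pics/top0.png",0).astype(float); c2=shot("scene"); im2=cv2.imread("pics/scene0.png",0).astype(float)
O=np.array([.5988,-.1468]);y=np.deg2rad(-7.4);cs,sn=np.cos(y),np.sin(y)
def proj(c,L):
    P=np.c_[O[0]+L[:,0]*cs-L[:,1]*sn,O[1]+L[:,0]*sn+L[:,1]*cs,L[:,2]]
    q=(P-c["eye"])@c["M"]*[1,-1,-1]
    return cv2.projectPoints(q,np.zeros(3),np.zeros(3),np.array(c["camera_matrix"]),np.array(c["distortion"]))[0].reshape(-1,2)
def prof(c,im,xs,ys,z):
    r=0
    for yy in ys:
        p=proj(c,np.c_[xs,np.full(len(xs),yy),np.full(len(xs),z)]); r=r+mc(im,[p[:,1],p[:,0]],order=3)
    return np.round(r/len(ys)).astype(int)
for nm,c,i in(("top",t,im),("scene",c2,im2)):
    xs=np.arange(-.084,-.120,-.001)
    for yy in(.027,.030,.033,.036,.039): print(nm,"ptr y",yy,prof(c,i,xs,[yy],.093))
    xs=np.arange(-.150,-.177,-.001); print(nm,"ridge from -150",prof(c,i,xs,[.044,.047,.05],.09))
    xs=np.arange(-.176,-.195,-.001); print(nm,"rail end from -176",prof(c,i,xs,[.033,.035,-.033,-.035],.091))
```

```text
top ptr y 0.027 [ 87  88  89  91  93  94  95  98 104 111 120 127 133 133 129 124 120 120
 124 133 143 153 161 166 168 167 166 166 165 166 166 165 163 159 152 142]
top ptr y 0.03 [ 84  86  88  91  94  97  99 101 104 107 112 118 122 124 121 117 113 111
 113 120 130 139 146 149 151 152 152 152 152 153 153 154 153 151 147 144]
top ptr y 0.033 [ 95  98 100 102 104 106 107 108 111 115 120 124 126 126 122 118 114 114
 119 127 139 151 161 168 173 174 175 175 176 177 178 177 177 176 175 173]
top ptr y 0.036 [ 95  97  99 101 103 106 110 114 120 126 131 135 136 133 127 120 114 114
 118 127 139 151 161 168 172 175 178 180 182 184 185 186 186 186 186 185]
top ptr y 0.039 [ 76  80  85  89  93  97 101 104 107 111 115 118 118 115 111 106 102 101
 102 106 112 120 128 133 137 140 142 144 146 148 150 152 152 152 150 148]
top ridge from -150 [173 170 166 159 150 139 126 115 110 113 121 132 143 148 145 134 119 103
  90  86  90 101 116 132 147 157 164]
top rail end from -176 [173 172 172 172 172 171 169 165 159 154 149 147 146 145 143 141 136 130
 125 121]
scene ptr y 0.027 [ 73  74  73  73  72  73  73  7
[... 315 characters left out ...]
 72  72  72  71  71  72  72  72  72  72  72  72  72  74
  77  82  91 102 115 131 149 167 185 202 215 224 229 230 230 230 231 231]
scene ptr y 0.036 [ 72  73  73  73  73  72  72  72  72  73  73  73  73  74  75  77  80  85
  94 106 121 138 156 175 193 208 218 223 226 226 227 228 229 231 231 229]
scene ptr y 0.039 [ 71  71  71  71  72  72  71  71  70  71  72  75  79  84  91 100 110 123
 137 151 166 180 194 205 213 218 221 222 223 224 225 225 225 224 223 223]
scene ridge from -150 [221 221 221 221 220 220 218 215 210 203 197 192 191 194 199 203 202 194
 182 167 153 142 133 127 123 121 121]
scene rail end from -176 [222 222 223 224 224 225 226 226 225 224 221 218 214 208 202 197 196 199
 203 207]
```

The start picture puts the pointer at -100.7 and the ridge at -163.3, so the travel needed is about 62.7 mm. The slide is at 59.8 mm now.

Call:
apply_moves(deltas=[[[-1, 0, 0], [0, 0, 0]], [[-2, 0, 0], [0, 0, 0]], [[-3, 0, 0], [0, 0, 0]], [[-3, 0, 0], [0, 0, 0]], [[-3, 0, 0], [0, 0, 0]], [[-3, 0, 0], [0, 0, 0]], [[-3, 0, 0], [0, 0, 0]], [[-3, 0, 0], [0, 0, 0]]])

```text
time_s: 23.7
eef_pos: [0.4379, -0.1247, 0.1287]
ee_rot: [0.199, 3.13, 0.001]
contact_force: [8.8, 0.3, -6.7]
finger_gap: 0.129
grasp_force: 50.0
```

Run:
```python
from h import *
from meas import loc
O=np.array([.5988,-.1468]);y=np.deg2rad(-7.4)
s=manip.sense(); print(loc(np.array([s["eef_pos"]]),O,y)[0],s["ee_rot"],s["contact_force"],s["grasp_force"])
A=[];T=[]
for i in range(10): c=shot("scene");A.append(c["pixels"])
t=shot("top")
m=np.mean(A,0).astype(np.uint8)
a=cv2.resize(m[222:252,275:315],(400,300),interpolation=2)
b=cv2.resize(cv2.imread("pics/scene0.png")[222:252,275:315,::-1],(400,300),interpolation=2)
d=cv2.resize(t["pixels"][185:230,340:400],(400,300),interpolation=2); e=cv2.resize(m[190:250,290:370],(400,300),interpolation=2)
cv2.imwrite("pics/fin.png",np.vstack([np.hstack([a,b]),np.hstack([d,e])])[...,::-1])
```

```text
[-0.16244894  0.00120121  0.12867671] [1.98714125e-01 3.13031600e+00 1.20584756e-03] [ 8.81246943  0.30119166 -6.70696485] 49.9993653036654
```

View pics/fin.png

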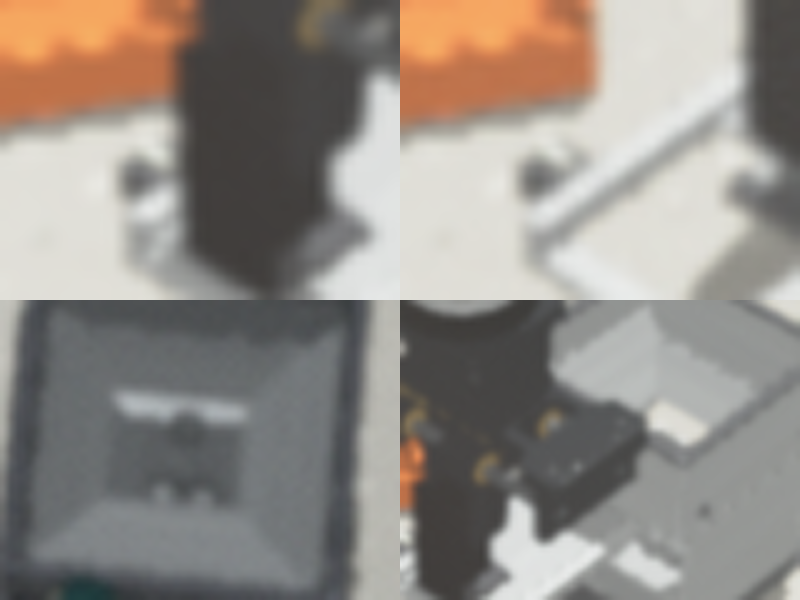

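Travel is 62.7 mm. The top view shows three balls in the pan at (185,430), (160,495) and (205,495) in the crop, and the fourth is probably under the throat edge. I'll check depth for a ball stuck in the hopper or one gone astray.

Run:
```python
from h import *
from meas import loc
O=np.array([.5988,-.1468]);y=np.deg2rad(-7.4)
t=shot("top");X=world(t);L=loc(X.reshape(-1,3),O,y).reshape(X.shape)
m=(abs(L[...,0])<.019)&(abs(L[...,1])<.024)&(L[...,2]<.1)
print("throat z max mm",np.nanmax(L[m][:,2])*1e3,m.sum())
r0,r1,c0,c1=190,236,344,392
Z=np.round(L[r0:r1:2,c0:c1:2,2]*1000); Z[np.isnan(Z)]=-1
print("\n".join(" ".join("%4d"%v for v in r) for r in Z))
```

```text
throat z max mm 32.3183768708728 157
 159  134  131  118  114  109  111  111  110  109  113  109  113  112  116  116  119  116  120  115  121  118  124  129
 154  130  126  118  113  103  105  104  106  105  111  110  109  114  112  113  112  112  108  115  112  114  121  126
 154  130  122  113  110  100  101   95  102  103  101  103  104  106  104  107  109  105  108  104  116  121  125  135
 156  128  124  116  111  102   97   94   95   96   98  100  100  104  104  104  103   98  103  105  119  124  124  131
 157  129  121  119  110  103   92   94   93   90   91   95   99   91   93   97   92  100  101  102  118  123  129  130
 153  131  120  114  110   96   98   13    9   16   11    7    4   13   11   94   88   89   97  107  116  120  128  131
 148  130  125  109  103  100   93   13   12    8    5   22   24   15   13    9   11   97   99  106  117  125  126  135
 153  130  118  113  102   96   94    6    9   11    9   24   25   24    7    6    4   94   98  109  116  124   -1  140
 151  125  120  113  105  100   93   11    5    9    6    6   14    9    4   18   89   95  104  110  11
[... 996 characters left out ...]
  124  131  131  124  121  119  123  124  124  117  119  125  117  118  120  118  120  126  134  153
 156  154  158  482  482  157  156  156  157  157  154  155  152  129  128  126  126  128  127  120  126  128  140  154
 100  104  476  498  493  493  488  153  157  157  158  153  160  156  158  157  155  154  159  157  156  150  144  158
  10    5  497  501  502  499  496   90   97  100  102  112  114  118  120  126  126  152  156  155  151  157  152  155
   7  482  502  503  504  502  498  493  490  488  487  481   91   87   89   89   88   94   97  106  112  108  116   -1
 490  500  508  509  506  508   92  495  495  493  491  490  489  484  478    8   93    6    4    6    5    3    0   -2
```

The slopes and throat are clear. The last question is the fourth ball, so I'll look for a stray one by differencing against the start picture and print the throat as it was before opening.

Run:
```python
from h import *
for n in("top","scene"):
    t=shot(n); d=np.abs(t["pixels"].astype(int)-cv2.imread(f"pics/{n}0.png")[...,::-1]).max(-1)
    W=world(t); m=(d>30)&(W[...,2]>.002)&(W[...,2]<.03)&(W[...,0]>.25)&(W[...,0]<.95)
    k,l,st,ce=cv2.connectedComponentsWithStats(m.astype(np.uint8))
    for i in range(1,k):
        if st[i,4]>5: print(n,ce[i].round(),st[i,4],np.round(np.nanmean(W[l==i],0),3))
p=cv2.imread("pics/pour.png",0)[2::5,402::5]  # top view at native size, origin (325,140)
print(p[60:80,32:58])
t=shot("top")["pixels"].max(-1); print(t[199:218,354:378])
```

```text
top [366. 208.] 263 [ 0.609 -0.152  0.013]
top [243. 229.] 6 [0.557 0.205 0.006]
top [243. 237.] 33 [0.536 0.203 0.006]
top [234. 239.] 42 [0.53  0.23  0.006]
top [359. 281.] 28 [ 0.403 -0.127  0.004]
top [366. 281.] 7 [ 0.401 -0.145  0.004]
top [343. 291.] 30 [ 0.374 -0.079  0.004]
top [354. 289.] 18 [ 0.379 -0.112  0.004]
top [365. 290.] 6 [ 0.378 -0.143  0.004]
top [368. 296.] 37 [ 0.359 -0.15   0.004]
top [381. 293.] 9 [ 0.369 -0.186  0.004]
top [396. 295.] 13 [ 0.36  -0.228  0.004]
top [350. 295.] 7 [ 0.363 -0.099  0.005]
top [339. 298.] 6 [ 0.355 -0.069  0.004]
top [356. 300.] 11 [ 0.349 -0.115  0.004]
top [370. 301.] 19 [ 0.345 -0.155  0.004]
top [378. 302.] 10 [ 0.344 -0.177  0.004]
top [398. 301.] 12 [ 0.344 -0.233  0.004]
scene [232. 200.] 11 [0.537 0.238 0.004]
scene [339. 243.] 68 [ 0.571 -0.152  0.007]
[[145 164 176 180 181 182 183 189 188 183 176 161 132 116 109  95  78  79
   88  86  75  72  72  74  78  85]
 [148 177 195 200 200 202 204 203 203 200 194 174 149 142 142 134 121 133
  150 143 121 110 109 108 111 114]
 [149 183 200 206 208 207 209 207 207 205 197 176 147 1
[... 3127 characters left out ...]
07 102 100 101  99  97  93  91  88  89  88  85  88  89  87  86  88
   92  95  97 104 116 122]
 [113 107 101 100  99  99  98  92  91  98 102  93  84  80  82  85  85  88
   89  96  98 105 118 124]
 [114 110 104 104 102 101  97  94  97 116 125 108  90  83  86  97 103  96
   90  92  98 107 118 123]
 [118 118 116 115 112 112 109 104 110 123 131 120 101  90 101 116 120 112
   95  90  98 110 119 123]
 [126 130 131 131 127 127 124 122 122 127 128 125 114 110 115 123 126 117
  105 100 107 114 118 123]
 [133 137 138 138 136 135 135 135 134 132 133 132 126 127 129 131 130 125
  119 120 120 122 125 122]
 [136 138 138 140 138 138 139 137 137 138 137 137 137 136 136 138 138 135
  133 132 134 132 131 128]]
```

There's no stray ball on the table, and the scoop, slopes and throat are clear, so by elimination the fourth ball is in the pan out of view. Handing in while holding the slide.

```bash
python3 -c "
from h import *
s=manip.sense();print(s['time_s'],s['eef_pos'],s['grasp_force']);print(manip.close_job())"
```

```text
24.45 [ 0.43784708 -0.12467883  0.12868978] 49.99936122447252
the job is handed in; nothing more can be done
None
```

I handed the job in at 24.45 s with the gripper still holding the slide: balls tipped in with the gate shut, empty scoop back upright, slide pulled 62.7 mm to my measured ridge position (the pointer itself was out of view at the end). I saw three balls in the pan and take the fourth to be there out of sight, since the table, scoop and hopper looked clear. I viewed 11 pictures, one over the limit of 10.

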